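Swing the staining tray home and wedge it for the move

TASK

The red staining tray has been left swung out on its pivot pin. Push its free end round the pin until its holder rests against the rubber stop on the back rail, then drive the yellow wedge, thin end first, along the trolley top into the gap between the holder's pin-side end and the blue keeper block until it jams tight, so that the tray cannot swing while the trolley is wheeled away. Keep the holder's eye on the pin and the things in the tray standing, and leave everything else on the trolley where it is.

Things in the scene. Friction and masses are not known exactly. Their poses are not given: they have to be found in the camera images.
- dock: Steel docking bracket fixed to the trolley top. Origin: axis of its upright pivot pin (10 mm across, 28 mm tall) at trolley-top level; +x points from the pin to its 24 mm high back rail, which runs along -y behind x = +28 mm. The tray holder lies along -y, parallel to the bracket, when home.
- stop (a point): Middle of the front face of the black rubber stop on the back rail (30 mm wide along y, 18 mm high), which the back of the holder meets near its free end when home. Bracket frame: x = +22, y = -180, z = 13 mm.
- keeper (a point): Mouth end of the blue keeper block's slanted face, at trolley-top level (bracket frame: x = -63, y = +6.5 mm). The block is 22 mm high; its face runs on towards the pin, slanting 10 degrees, to x = -28, y = +0.3 mm. With the holder home (its end at y = -20 mm) the gap is 26.5 mm wide at this mouth, narrowing towards +x, and open from -x.
- tray: Aluminium holder of the red tray, loose on the trolley top, the 12 mm eye of its lug over the pin. Origin: eye centre, trolley-top level; axes as the bracket's when home; it starts turned clockwise from above by 0.20 to 0.38 rad. Outside: x = -126 to +22, y = -208 to -20 mm. Walls 15 mm high, tray rim 18 mm. With its load about 0.85 kg; pushed near its free end it slides with 3 to 8 N, more in jerks. No catch or spring.
- tray_corner (a point): The free front corner of the holder (x = -126, y = -208 mm in the holder's frame), 8 mm above the trolley top. Pushing its front face (x = -126 mm) near here, towards the back rail, swings it home. Things up to 118 mm tall stand in the tray's back half (x over -60 mm); in the front half only a low box and a dish (to 30 mm up).
- wedge_grip (a point): Centre of the upright grip post of the wedge, 46 mm above the trolley top; the post is 20 x 20 mm, from 24 to 68 mm up. Axes as the wedge's: +x to the thin end, z up. The thin end is 60 mm ahead, the thick end 24 mm behind, the straight face 15 mm to the -y side. Jammed tight, it lies about x = -92 to -80, y = -5 mm in the bracket's frame, axes parallel.
- wedge_tip (a point): Middle of the yellow plastic wedge's thin end, 12 mm up. The wedge (70 g) lies on the trolley top; body 84 mm long, 24 mm high, 20 mm thick at the thin end, 34.8 mm at the thick end: one face straight (it goes against the holder's end), the +y one tapered 10 degrees (against the keeper). 1 mm of slack is 6 mm of travel. A push of 10 to 20 N jams it; it stays so.
- coplin_jar: Lidded glass staining jar with purple dye, 62 mm across, 118 mm tall, loose in the tray at the back. Origin: centre of its underside.
- dropper_bottle: Brown dropper bottle, 38 mm across, 103 mm tall, loose in the tray at the back of the free end. Origin: centre of its underside.
- tub_white: White lidded tub, 152 mm across, 136 mm tall, behind on the left. Origin: centre of its underside.
- wash_bottle: Red squeeze bottle with a thin spout, 72 mm wide, 176 mm tall, on the right. Origin: centre of its underside.
- carton: White carton with a blue band, 60 x 90 x 80 mm, behind on the right. Origin: centre of its underside.
- strip_pot: Small round pot with a black cap, 43 mm across, 87 mm tall, on the right. Origin: centre of its underside.
- bench_timer: Flat white bench timer, 62 x 66 x 21 mm, in front on the right. Origin: centre of its underside.
There are look-alikes about, which are no part of the job. Of the things that look like the part that bears wedge_grip, the larger one is meant.

How it is judged:
On the way:
1. the holder is swung home: parallel to the bracket within 0.03 rad (6 mm at its free end), its eye on the pin (angle between the x axis of tray and the x axis of dock, either way round below 0.03 rad and horizontal distance between tray and dock below 0.004 m and height (world z) of tray below 0.004 m), for 0.2 s.
At the end, for the whole second after the job is handed in: Holder home: parallel to the bracket within 0.03 rad, flat, eye on the pin. Wedge flat and straight (0.07 rad), thin end first, between holder end and keeper, jammed: it presses on both with over 0.3 N and stays. Jar and dropper bottle upright (all of step 1 and x of wedge_tip in the frame of dock above -0.04 m and x of wedge_grip in the frame of dock between -0.097 and -0.07 m and y of wedge_grip in the frame of dock between -0.012 and 0.002 m and angle between the x axis of wedge_grip and the x axis of dock, either way round below 0.07 rad and height (world z) of wedge_grip below 0.05 m and angle between wedge_grip's own z axis and vertical below 0.06 rad and contact force between wedge and tray above 0.3 N and contact force between wedge and dock above 0.3 N and angle between each of coplin_jar, dropper_bottle's own z axis and vertical below 0.15 rad); the robot touches nothing.
It fails at once if the jar or the dropper bottle in the tray tips over (more than 0.4 rad) (angle between any of coplin_jar, dropper_bottle's own z axis and vertical above 0.4 rad).
It fails at once if the holder is lifted more than 10 mm or comes off its pin (height (world z) of tray above 0.01 m or horizontal distance between tray and dock above 0.008 m).
It fails at once if a thing beside the work is shifted more than 20 mm (distance of any of tub_white, wash_bottle, carton, strip_pot, bench_timer from where it was at the start of the episode above 0.02 m).
It also fails if it takes over 70 s, if anything falls off the work surface, if the arm or the gripper's body presses on something with over 40 N, if the wrist force passes 120 N, or if a joint passes its speed limit or range.

ROBOT

A 6-joint arm with a two-finger parallel gripper is mounted at the origin on a cart in front of the work surface, level with it; the furniture and walls round the work are solid. World frame = base frame: x ahead of the robot, y to its left, z up, the work surface at z = 0. Lengths are in m, angles in rad, forces in N, time in s.
With the tool pointing down it reaches from about 0.3 to 0.875 m from the base axis. Payload 6.4 kg.
Tool frame: the origin (TCP) lies at the very end of the fingers, on their centre line; the grasp point (between the pads) lies 19 mm behind it; x points along the fingers, y is the direction in which the jaws open and shut, and the axes are right-handed (so a half turn about x gives the same grasp; the last joint's range is limited). The gripper opens to 85 mm and grips with 20 to 120 N. Pads are 22 mm wide; open, the fingers measure 114 mm over their backs; the gripper's body (76 mm by 85 mm) begins 54 mm behind the grasp point. The pads swing forward as they close: fully open they stand 13 mm farther back than shut.
Start: joints at [-1.344, 0.181, 1.607, -0, 1.354, -0.206], TCP at [0.241, -0.522, 0.231] pointing down, gripper open.
Joint ranges: [-2.99, 2.99], [-0.89, 2.07], [0.3, 2.58], [-1.14, 4.28], [0, 2.63], [-3.12, 3.12]. Speed limits (rad/s): [2.57, 2.57, 3.01, 3.14, 3.14, 3.14].

INTERFACE

Orientations are given as a unit quaternion [w, x, y, z].
In Python, from cell import manip gives the robot as it stands.
- The arm moves only by the tool step_arm, never from a script. Its argument "targets" is a list that holds one entry, the list of rows, each a list of 5 numbers: the shift along the world's x, y, z in cm, then the turn about the world's z in rad, then the closure, from 0 (fully open) to 1 (shut). A call has 1 to 5 rows; each row is the pose to reach, as a shift and turn from the pose commanded when the call began; what a row does not reach only later rows make up. A row lasts 1/8 s, in which the tool goes at most 62.5 mm and 10.7 degrees, less where a joint would pass 70% of its speed; a pose out of reach is approached as far as the arm can. A call with a gripper value outside its range is refused whole. The fingers move at their own pace and stop on an object; "newtons" is the grip in N (left out, the last holds). Time passes only in rows, so rows that repeat a pose let the fingers close. It gives the time, the measured TCP pose, the force and the opening at its end, in the units of the state.
- manip.observe(): the state, without advancing time (a new reading comes with each control period).
- manip.grab_frame(name): name is "side" or "top" or "wrist"; returns the picture (400x640x3 uint8, red, green, blue); there is no depth.
- manip.calibration(name): a dict with "camera_matrix" (3x3 intrinsics, pixels), "eye" and "rotation" of the camera in the world. Camera axes: x right, y down, z forward; pixel columns grow to the right and rows downward; lengths in m; the calibration is good to about 2 mm. A picture is of the moment at which its call begins: read the wrist's pose just before it. calibration takes no time and is no camera call; for the wrist camera it gives the pose at the moment of the call.
- manip.job_done(): hands the job in, once; it reports no verdict.
Trained networks look in the newest picture that a camera, given by its name, has taken for a name from the list of things; names that differ only in an ending like _2 or _b are one class to them, and where a whole thing is asked for, a point or a joint stands for the part that bears it (a point fixed in the world has none). Each returns a list of dicts, best first, with "confidence" (0 to 1); they miss things now and then, are a little off and sometimes report something else, mostly with a low value. They report only what shows in the picture. A call takes as long as a camera call. They do not tell look-alikes from the thing itself.
- manip.trace(camera, label): "pixels" (400x640 bool, what is visible of it) and "location" ([row, column] in pixels, amid what is visible of it).
- manip.pinpoint(camera, label): "location" ([row, column] in pixels: a listed point, or the origin of a listed thing).
The state is a dict: "t": time; "joints": joint angles; "dq": joint speeds; "tau": joint torques, N m; "ee_pos": TCP position; "tcp_rot": TCP orientation; "ft_force": force on the tool from outside, world axes, zero at the start; "moment": the same for the moment, N m; "finger_gap": opening from 0.0 (shut) to 1.0 (fully open).
Only numpy, scipy, OpenCV 4.12 (cv2) and the standard library are available. Lean on these libraries where they do the work, as an engineer would, in place of code of your own. Each camera call takes 0.05 s, during which the arm holds its last target.

## Working session

There is one attempt and no reset: what is moved stays moved. The work goes in short steps, Python scripts to look and compute and a tool call to move; the robot and the scene stay as the last step left them, time stands still between calls to the robot, and variables do not carry over. Pictures are saved under pics/ and viewed, and the job is handed in when it is done.

Besides the shell and the picture viewer there is one more tool, called after "Request:" by a JSON object that holds its "fn" and its "kwargs", one argument or row to a line. step_arm: Moves the arm, as the interface text tells. Its arguments: {"type":"object","properties":{"targets":{"type":"array","items":{"type":"array","items":{"type":"array","items":{"type":"number"}}}},"newtons":{"type":"number"}},"required":["targets"]}

```bash
mkdir -p pics; ls; python3 - <<'E'
from cell import manip
import cv2
for n in ("side","top","wrist"):
    f=manip.grab_frame(n); cv2.imwrite(f"pics/{n}0.png",f[:,:,::-1])
    c=manip.calibration(n); print(n,c["camera_matrix"],c["eye"],c["rotation"])
print(manip.observe())
E
```

```text
pics
side [[466.27449596   0.         319.28870448]
 [  0.         466.27449596 203.90746963]
 [  0.           0.           1.        ]] [0.32371537 0.998299   0.51234345] [ 0.06701578 -0.0870005   0.82853558 -0.54906155]
top [[378.14276268   0.         320.18741522]
 [  0.         378.14276268 203.36435311]
 [  0.           0.           1.        ]] [ 0.39173214 -0.00765376  0.8797277 ] [-0.06207412  0.70702427 -0.70207149  0.05795784]
wrist [[356.75330684   0.         324.27833817]
 [  0.         356.75330684 198.20365981]
 [  0.           0.           1.        ]] [ 0.30686363 -0.49056353  0.37232506] [ 0.12229118  0.83358834 -0.53280779 -0.07931711]
{'t': 0.15, 'joints': array([-1.34428527e+00,  1.81404714e-01,  1.60776132e+00, -7.44648466e-06,
        1.35379431e+00, -2.06323626e-01]), 'dq': array([ 1.17965717e-03, -4.19160848e-04, -2.22422695e-03,  3.46445379e-05,
       -1.13209028e-03,  1.27096776e-03]), 'tau': array([ 5.14850981e-04, -4.45267117e+01, -3.51692712e+01, -3.32911241e-04,
        5.84880341e-03,  3.74961860e-05]), 'ee_pos': array([ 0.24108723, -0.52155879,  0.23058002]), 'tcp_rot': array([-0.15135542, -0.69060439, -0.15232242,  0.69061929]), 'ft_force': array([ 0.0314053 ,  0.34301146, -0.14643653]), 'moment': array([-0.02349086, -0.00911754,  0.02446559]), 'finger_gap': 1.0008598890601852}
```

View pics/top0.png

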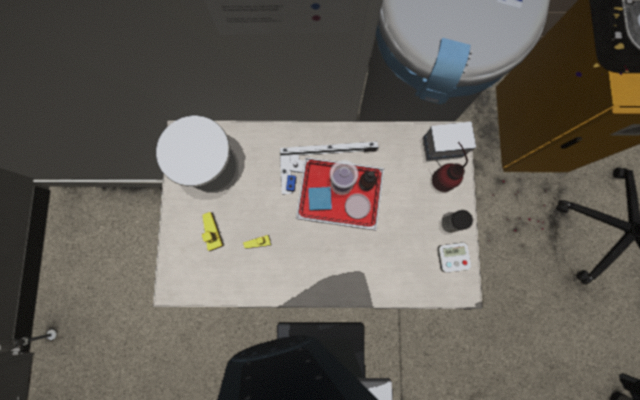

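View pics/side0.png

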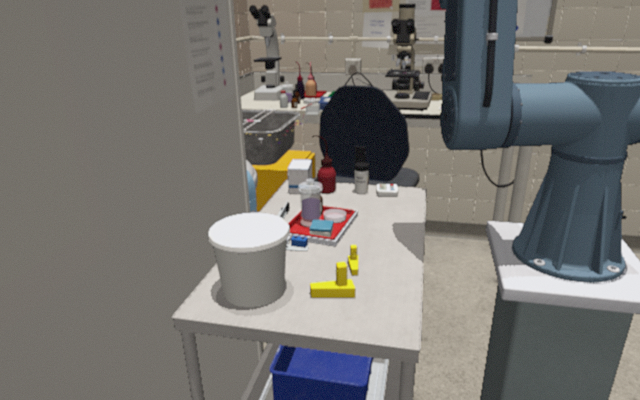

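```bash
cat > h.py <<'E'
from cell import manip
import numpy as np, cv2
from scipy.spatial.transform import Rotation as R
def rot(q): return R.from_quat([q[1],q[2],q[3],q[0]]).as_matrix()
def ray(cam,px,z,c=None):
    c=c or manip.calibration(cam)
    d=rot(c["rotation"])@np.linalg.inv(c["camera_matrix"])@np.array([px[1],px[0],1.])
    e=np.array(c["eye"]); return e+d*(z-e[2])/d[2]
def proj(cam,p,c=None):
    c=c or manip.calibration(cam)
    q=c["camera_matrix"]@(rot(c["rotation"]).T@(np.array(p)-c["eye"])); return q[1]/q[2],q[0]/q[2]
E
python3 - <<'E'
from h import *
Z=dict(dock=0,stop=.013,keeper=0,tray=0,tray_corner=.008,wedge_grip=.046,wedge_tip=.012)
for cam in ("top","side"):
  for l,z in Z.items():
    for d in manip.pinpoint(cam,l)[:4]:
        print(cam,l,round(d["confidence"],2),np.round(d["location"],1),np.round(ray(cam,d["location"],z),4))
E
```

```text
top dock 0.95 [165.6 292. ] [0.6343 0.0665 0.    ]
top stop 0.91 [151.3 370.1] [ 0.667  -0.1199  0.013 ]
top keeper 0.94 [188.4 292.5] [0.5784 0.0642 0.    ]
top tray 0.56 [166.4 296.2] [0.6324 0.0563 0.    ]
top tray_corner 0.49 [167.3 295.4] [0.628  0.0576 0.008 ]
top tray_corner 0.28 [168.3 211.3] [0.6243 0.2578 0.008 ]
top wedge_grip 0.83 [235.9 207.5] [0.4603 0.246  0.046 ]
top wedge_grip 0.77 [238.6 261.3] [0.4552 0.1269 0.046 ]
top wedge_tip 0.78 [244.9 243.3] [0.4431 0.1731 0.012 ]
top wedge_tip 0.63 [211.2 205.6] [0.5204 0.2641 0.012 ]
side dock 0.65 [241.3 281.2] [0.6358 0.0533 0.    ]
side stop 0.63 [206.5 284.9] [ 0.678  -0.1225  0.013 ]
side keeper 0.81 [244.8 306.1] [0.5731 0.0594 0.    ]
side tray 0.94 [240.8 280.9] [0.6373 0.051  0.    ]
side tray 0.29 [193.1 386.4] [ 0.4178 -0.3048  0.    ]
side tray_corner 0.9 [210.2 356.3] [ 0.4846 -0.1445  0.008 ]
side tray_corner 0.17 [224.4 311.7] [ 0.582  -0.0353  0.008 ]
side wedge_grip 0.9 [266.9 343.6] [0.4565 0.219  0.046 ]
side wedge_grip 0.72 [253.1 354.9] [0.4432 0.16   0.046 ]
side wedge_tip 0.62 [271.1 357.8] [0.4347 0.1731 0.012 ]
```

```bash
python3 - <<'E'
import cv2,numpy as np
a=cv2.imread("pics/top0.png"); 
b=cv2.resize(a[130:260,190:390],None,fx=4,fy=4,interpolation=cv2.INTER_CUBIC); cv2.imwrite("pics/c1.png",b)
s=cv2.imread("pics/side0.png"); cv2.imwrite("pics/c2.png",cv2.resize(s[170:310,210:410],None,fx=4,fy=4,interpolation=cv2.INTER_CUBIC))
E
```

```text
(no output)
```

View pics/c1.png

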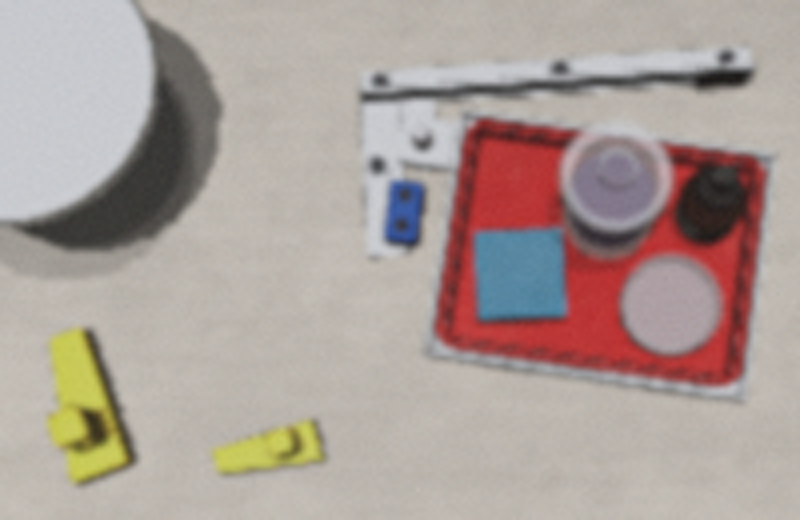

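View pics/c2.png

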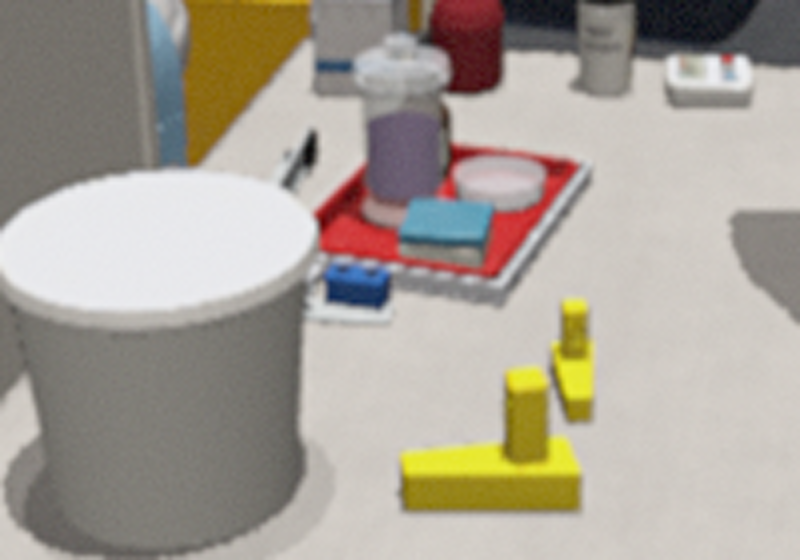

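View pics/wrist0.png

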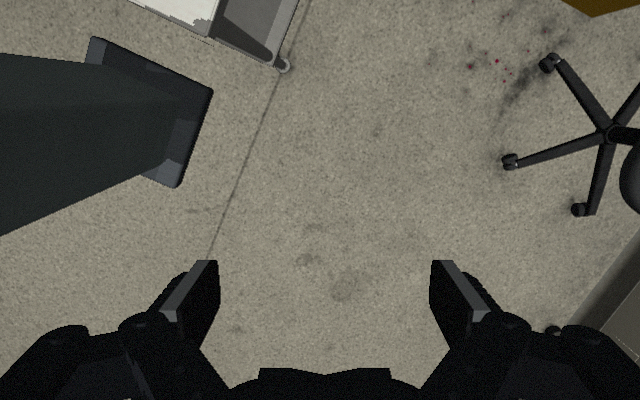

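```bash
python3 - <<'E'
from h import *
s=manip.observe(); print(np.round(rot(s["tcp_rot"]),3))
w=manip.calibration("wrist"); print(np.round(rot(w["rotation"]),3))
def c(x,y): return (130+(y-1.5)/4,190+(x-1.5)/4)
for n,p,z in [("pin",(422,134),.028),("rail1",(380,78),.024),("rail2",(560,66),.024),("rail3",(726,56),.024),("frontcorner",(742,400),.015),("frontL",(428,352),.015),("backR",(772,158),.015),("keepR",(417,245),.0),("keepRtop",(412,245),.022),("keepRtopback",(424,184),.022),("Wtip R",(92,331),.024),("WtipL",(50,340),.024),("Wback R",(130,462),.024),("WbackL",(78,484),.024),("post",(72,424),.068)]:
    print(n,np.round(ray("top",c(*p),z),4))
E
```

```text
[[-0.     0.419 -0.908]
 [-0.    -0.908 -0.419]
 [-1.     0.     0.   ]]
[[ 0.42  -0.869 -0.262]
 [-0.908 -0.402 -0.121]
 [-0.001  0.289 -0.957]]
pin [0.6326 0.0569 0.028 ]
rail1 [0.6676 0.0826 0.024 ]
rail2 [ 0.6756 -0.0233  0.024 ]
rail3 [ 0.6823 -0.1212  0.024 ]
frontcorner [ 0.4799 -0.1284  0.015 ]
frontL [0.5064 0.052  0.015 ]
backR [ 0.6229 -0.1485  0.015 ]
keepR [0.5724 0.0608 0.    ]
keepRtop [0.5678 0.062  0.022 ]
keepRtopback [0.6042 0.0557 0.022 ]
Wtip R [0.516  0.2441 0.024 ]
WtipL [0.5106 0.2678 0.024 ]
Wback R [0.4415 0.2185 0.024 ]
WbackL [0.429  0.2471 0.024 ]
post [0.4591 0.2391 0.068 ]
```

Request:
{"fn": "step_arm", "kwargs": {
  "targets": [
    [[5,10,0,-0.15,0.5],[9,19,0,-0.3,1],[13,28,0,-0.45,1],[17,36,0,-0.45,1],[19,41.5,0,-0.45,1]]
  ],
  "newtons": 40
}}

```text
t: 1.48
ee_pos: [0.3737, -0.237, 0.2316]
tcp_rot: [-0.006, 0.707, -0.007, -0.707]
ft_force: [1.5, -0.8, 0.1]
finger_gap: -0.004
```

Request:
{"fn": "step_arm", "kwargs": {
  "targets": [
    [[0,0,0,0,1],[0,0,0,0,1],[0,0,0,0,1]]
  ]
}}

```text
t: 1.85
ee_pos: [0.3727, -0.2401, 0.2313]
tcp_rot: [0.007, -0.707, 0.007, 0.707]
ft_force: [-0.4, -0.0, 0.8]
finger_gap: 0.0
```

```bash
python3 - <<'E'
from h import *
s=manip.observe(); print(s["ee_pos"],np.round(rot(s["tcp_rot"]),3),s["ft_force"])
cv2.imwrite("pics/w1.png",manip.grab_frame("wrist")[:,:,::-1])
E
```

```text
[ 0.37265751 -0.24005082  0.23131078] [[-0.    -0.019 -1.   ]
 [-0.    -1.     0.019]
 [-1.     0.     0.   ]] [-0.41322648 -0.03981339  0.76725356]
```

View pics/w1.png

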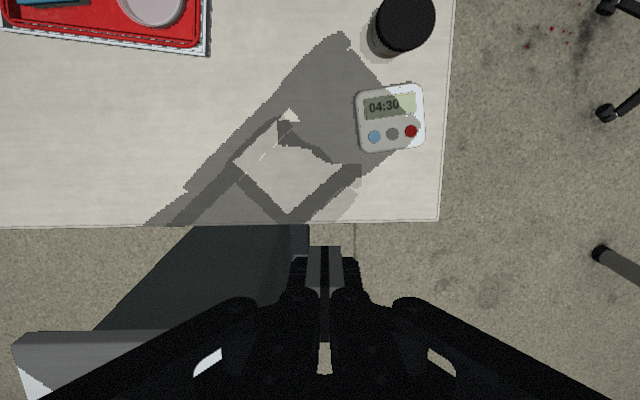

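Request:
{"fn": "step_arm", "kwargs": {
  "targets": [
    [[3,5,0,0,1],[5,9,0,0,1],[6,13,0,0,1],[6,13,-4,0,1],[6,13,-9,0,1]]
  ]
}}

```text
t: 2.52
ee_pos: [0.4343, -0.11, 0.1414]
tcp_rot: [-0.006, 0.708, -0.007, -0.706]
ft_force: [0.1, -1.0, 0.0]
finger_gap: 0.002
```

```bash
python3 - <<'E'
from h import *
s=manip.observe(); print(s["ee_pos"])
cv2.imwrite("pics/w2.png",manip.grab_frame("wrist")[:,:,::-1])
Z=dict(tray_corner=.008,stop=.013)
for l,z in Z.items():
    for d in manip.pinpoint("wrist",l)[:4]:
        print(l,round(d["confidence"],2),np.round(d["location"],1),np.round(ray("wrist",d["location"],z),4))
E
```

```text
[ 0.43431993 -0.11004475  0.14136493]
tray_corner 0.85 [127.9 348. ] [ 0.4736 -0.1251  0.008 ]
```

View pics/w2.png

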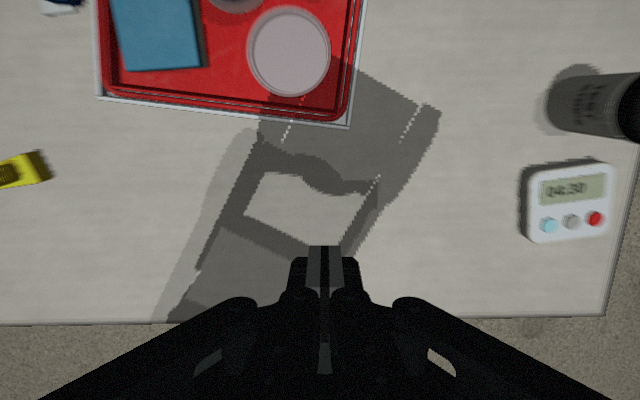

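Request:
{"fn": "step_arm", "kwargs": {
  "targets": [
    [[0,0,-5,0,1],[0,0,-10,0,1],[0,0,-13.3,0,1],[0,0,-13.3,0,1],[0,0,-13.3,0,1]]
  ]
}}

```text
t: 3.3
ee_pos: [0.435, -0.1103, 0.0105]
tcp_rot: [-0.006, 0.708, -0.007, -0.706]
ft_force: [0.1, -0.1, 0.6]
finger_gap: -0.001
```

Request:
{"fn": "step_arm", "kwargs": {
  "targets": [
    [[0.8,0,0,0,1],[1.6,-0.2,0,0,1],[2.1,-0.3,0,0,1],[2.6,-0.4,0,0,1],[3.1,-0.5,0,0,1]]
  ]
}}

```text
t: 3.92
ee_pos: [0.4643, -0.1137, 0.0082]
tcp_rot: [0.006, -0.707, 0.006, 0.707]
ft_force: [0.0, -0.3, -0.1]
finger_gap: 0.004
```

Request:
{"fn": "step_arm", "kwargs": {
  "targets": [
    [[0.4,-0.2,0,0,1],[0.8,-0.5,0,0,1],[1.2,-0.8,0,0.02,1],[1.6,-1.1,0,0.03,1],[2.0,-1.4,0,0.04,1]]
  ]
}}

```text
t: 4.55
ee_pos: [0.4827, -0.1273, 0.0078]
tcp_rot: [-0.008, -0.706, -0.009, 0.708]
ft_force: [-5.7, 1.1, 3.3]
finger_gap: -0.0
```

```bash
python3 - <<'E'
from h import *
cv2.imwrite("pics/w3.png",manip.grab_frame("wrist")[:,:,::-1])
a=manip.grab_frame("top")
cv2.imwrite("pics/t3.png",cv2.resize(a[130:260,190:390,::-1],None,fx=4,fy=4,interpolation=cv2.INTER_CUBIC))
E
```

```text
(no output)
```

View pics/t3.png

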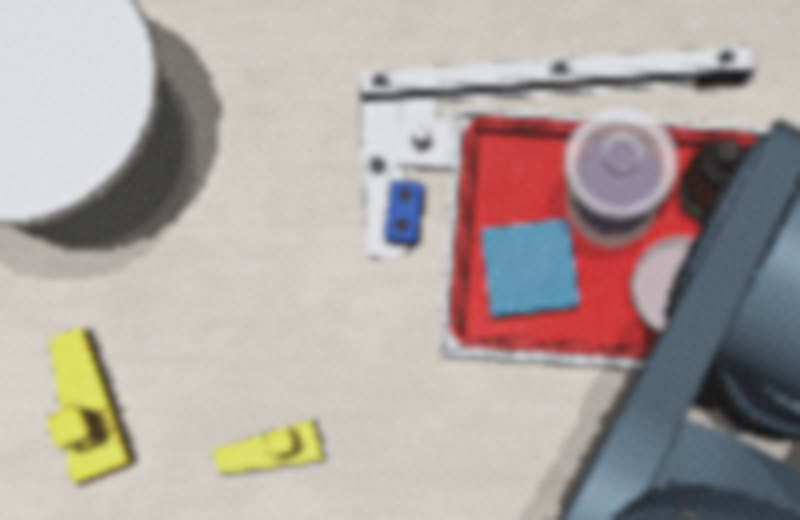

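View pics/w3.png

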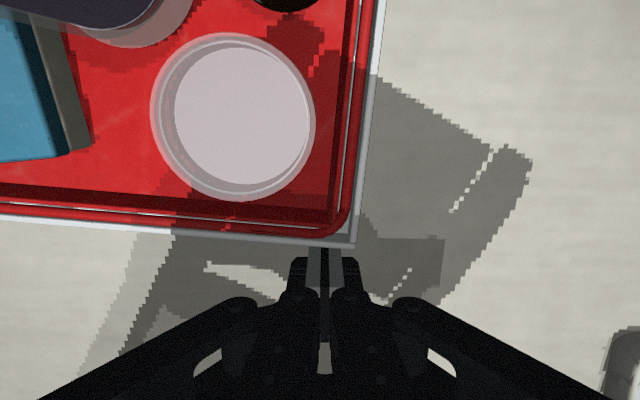

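Request:
{"fn": "step_arm", "kwargs": {
  "targets": [
    [[0.4,-0.2,0,0.01,1],[0.8,-0.4,0,0.02,1],[1.2,-0.6,0,0.03,1],[1.6,-0.8,0,0.04,1],[2.0,-1.0,0,0.05,1]]
  ]
}}

```text
t: 5.28
ee_pos: [0.502, -0.1392, 0.0079]
tcp_rot: [-0.027, -0.705, -0.026, 0.708]
ft_force: [-11.9, -9.2, 3.5]
finger_gap: 0.002
```

Request:
{"fn": "step_arm", "kwargs": {
  "targets": [
    [[0.3,-0.1,0,0,1],[0.6,-0.2,0,0,1],[0.8,-0.2,0,0,1]]
  ]
}}

```text
t: 5.65
ee_pos: [0.5106, -0.1412, 0.0079]
tcp_rot: [-0.026, -0.706, -0.025, 0.708]
ft_force: [-9.1, -8.0, -0.1]
finger_gap: -0.001
```

Request:
{"fn": "step_arm", "kwargs": {
  "targets": [
    [[0.2,0,0,0,1],[0.3,0,0,0,1]]
  ]
}}

```text
t: 5.9
ee_pos: [0.5109, -0.1411, 0.0077]
tcp_rot: [-0.027, -0.703, -0.026, 0.71]
ft_force: [-21.8, -9.5, 13.1]
finger_gap: 0.002
```

```bash
python3 - <<'E'
from h import *
for n in ("wrist","side"): cv2.imwrite(f"pics/{n}4.png",manip.grab_frame(n)[:,:,::-1])
a=manip.grab_frame("top")
cv2.imwrite("pics/t4.png",cv2.resize(a[130:260,190:390,::-1],None,fx=4,fy=4,interpolation=cv2.INTER_CUBIC))
E
```

```text
(no output)
```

View pics/t4.png

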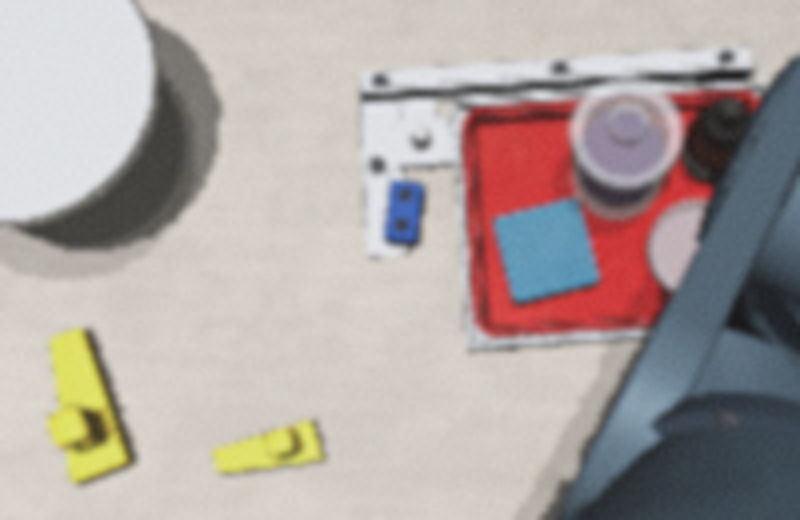

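Request:
{"fn": "step_arm", "kwargs": {
  "targets": [
    [[-1,0,0,0,1],[-3,0,0.5,0,1],[-4,0,6,0,0.8],[-4,3,12,0,0.4],[-4,8,18,0,0]]
  ]
}}

```text
t: 6.68
ee_pos: [0.4758, -0.0725, 0.1752]
tcp_rot: [0.025, 0.708, 0.025, -0.706]
ft_force: [1.2, -0.6, -0.7]
finger_gap: 0.619
```

Request:
{"fn": "step_arm", "kwargs": {
  "targets": [
    [[0.5,6,0,-0.1,0],[0.5,12,0,-0.1,0],[0.5,18,0,-0.1,0],[0.5,20,0,-0.1,0],[0.5,20,0,-0.1,0]]
  ]
}}

```text
t: 7.3
ee_pos: [0.4801, 0.1293, 0.1728]
tcp_rot: [-0.009, 0.708, -0.008, -0.707]
ft_force: [-0.5, 0.6, -0.8]
finger_gap: 1.0
```

```bash
python3 - <<'E'
from h import *
for n in ("wrist","side"): cv2.imwrite(f"pics/{n}5.png",manip.grab_frame(n)[:,:,::-1])
a=manip.grab_frame("top")
cv2.imwrite("pics/t5.png",cv2.resize(a[130:260,190:390,::-1],None,fx=4,fy=4,interpolation=cv2.INTER_CUBIC))
print(manip.observe()["ee_pos"],manip.calibration("wrist"))
Z=dict(dock=0,stop=.013,keeper=0,tray=0,tray_corner=.008,wedge_grip=.046,wedge_tip=.012)
for l,z in Z.items():
    for d in manip.pinpoint("wrist",l)[:4]:
        print(l,round(d["confidence"],2),np.round(d["location"],1),np.round(ray("wrist",d["location"],z),4))
E
```

```text
[0.48030579 0.12694142 0.17270662] {'camera_matrix': array([[356.75330684,   0.        , 324.27833817],
       [  0.        , 356.75330684, 198.20365981],
       [  0.        ,   0.        ,   1.        ]]), 'eye': array([0.55269915, 0.12541195, 0.31447622]), 'rotation': array([-0.10164522, -0.68990657,  0.70907925,  0.10442122])}
dock 0.24 [140.7 167. ] [0.5146 0.2643 0.    ]
keeper 0.75 [ 71.5 402.6] [0.5661 0.0594 0.    ]
tray 0.73 [  5.9 558.6] [ 0.6117 -0.0623  0.    ]
wedge_grip 0.78 [219.4 324.7] [0.4541 0.1278 0.046 ]
wedge_grip 0.65 [217.3 182.5] [0.459  0.2413 0.046 ]
wedge_tip 0.83 [216.9 275.6] [0.4452 0.1723 0.012 ]
wedge_tip 0.63 [143.8 166. ] [0.5133 0.2606 0.012 ]
```

View pics/wrist5.png

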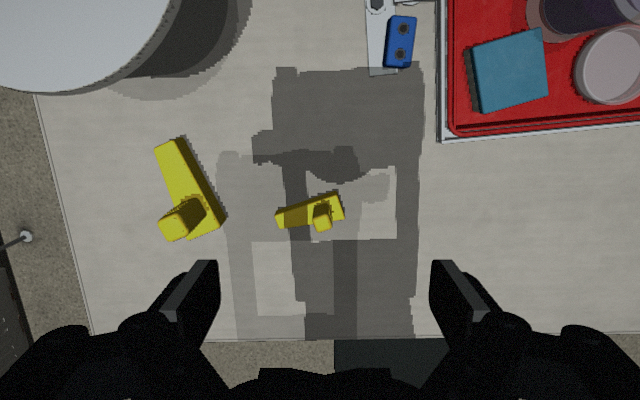

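View pics/t5.png

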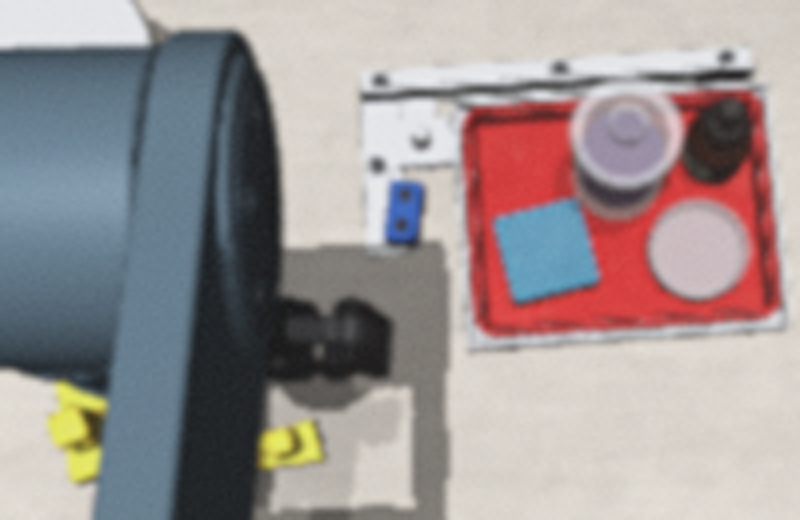

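Request:
{"fn": "step_arm", "kwargs": {
  "targets": [
    [[-1,4,0,0.12,0],[-2,8,0,0.24,0],[-2,11.3,0,0.31,0],[-2,11.3,0,0.31,0],[-2,11.3,0,0.31,0]]
  ]
}}

```text
t: 8.43
ee_pos: [0.4601, 0.2401, 0.1726]
tcp_rot: [-0.1, -0.7, -0.099, 0.7]
ft_force: [-0.3, -0.6, 0.9]
finger_gap: 1.002
```

```bash
python3 - <<'E'
from h import *
s=manip.observe();np.savez("cal6.npz",**manip.calibration("wrist"))
f=manip.grab_frame("wrist");cv2.imwrite("pics/wrist6.png",f[:,:,::-1])
print(s["ee_pos"],s["joints"],np.round(rot(s["tcp_rot"]),3))
cv2.imwrite("pics/w6c.png",cv2.resize(f[80:300,220:440,::-1],None,fx=2.7,fy=2.7,interpolation=cv2.INTER_CUBIC))
for l,z in dict(wedge_grip=.046,wedge_tip=.012).items():
    for d in manip.pinpoint("wrist",l)[:4]:
        print(l,round(d["confidence"],2),np.round(d["location"],1),np.round(ray("wrist",d["location"],z),4))
E
```

```text
[0.4600604  0.24009374 0.17257395] [ 2.52251435e-01  1.18348565e-01  1.80316069e+00 -4.29316014e-04
  1.22046325e+00  1.54101402e+00] [[-0.     0.278 -0.96 ]
 [-0.    -0.96  -0.278]
 [-1.     0.     0.   ]]
wedge_grip 0.88 [188.2 320.1] [0.459  0.2434 0.046 ]
wedge_grip 0.84 [228.3 443. ] [0.4543 0.1391 0.046 ]
wedge_tip 0.81 [216.5 388. ] [0.4416 0.1754 0.012 ]
wedge_tip 0.64 [107.8 319.5] [0.5157 0.2605 0.012 ]
```

View pics/w6c.png

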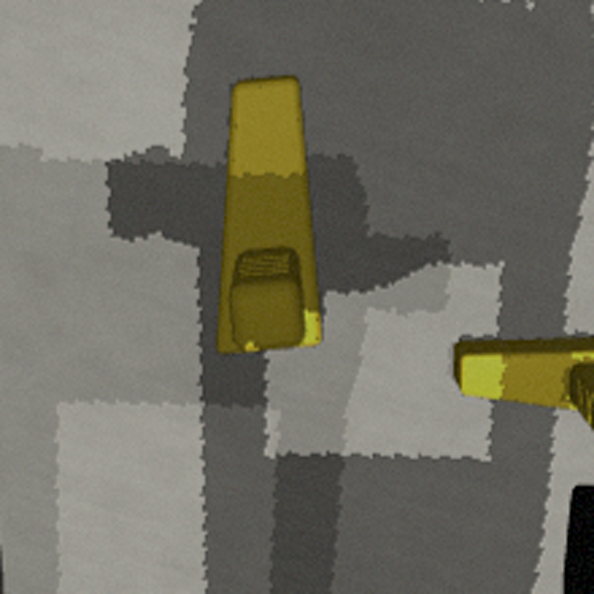

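```bash
python3 - <<'E'
from h import *
from scipy.optimize import least_squares
c=dict(np.load("cal6.npz"))
pts=[(.06,.005,.024),(.06,-.015,.024),(-.024,-.015,.024),(-.024,.0198,.024),(-.01,.01,.068),(-.01,-.01,.068),(.01,-.01,.068),(.01,.01,.068)]
px=[(233,82),(299,77),(322,346),(218,352),(233,349),(304,346),(302,281),(231,286)]
px=[(220+u/2.7-.4,80+v/2.7-.4) for u,v in px]
def f(p):
    r=[]
    for (x,y,z),(u,v) in zip(pts,px):
        w=(p[0]+x*np.cos(p[2])-y*np.sin(p[2]),p[1]+x*np.sin(p[2])+y*np.cos(p[2]),z)
        a=proj("wrist",w,c); r+=[a[1]-u,a[0]-v]
    return r
s=least_squares(f,[.459,.241,.3]); print(s.x,np.round(s.fun,1))
E
```

```text
[0.45799266 0.2444669  0.37246184] [ 0.1 -0.8  0.9 -1.3  0.6 -0.2 -1.3  1.   0.3  2.4  1.4  1.2 -0.2 -1.3
 -1.8 -0.7]
```

Request:
{"fn": "step_arm", "kwargs": {
  "targets": [
    [[-0.2,0.45,-5,0.09,0],[-0.2,0.45,-10,0.09,0],[-0.2,0.45,-14.1,0.09,0],[-0.2,0.45,-14.1,0.09,0],[-0.2,0.45,-14.1,0.09,0]]
  ],
  "newtons": 60
}}

```text
t: 9.2
ee_pos: [0.4594, 0.245, 0.0332]
tcp_rot: [0.131, 0.696, 0.131, -0.694]
ft_force: [0.5, -0.6, 1.4]
finger_gap: 1.0
```

Request:
{"fn": "step_arm", "kwargs": {
  "targets": [
    [[0,0,0,0,0.5],[0,0,0,0,0.9],[0,0,0,0,1],[0,0,0,0,1],[0,0,0,0,1]]
  ]
}}

```text
t: 9.82
ee_pos: [0.4583, 0.2452, 0.0321]
tcp_rot: [0.131, 0.695, 0.131, -0.695]
ft_force: [-1.5, -0.2, 5.0]
finger_gap: 0.228
```

```bash
python3 - <<'E'
from h import *
s=manip.observe();print(s["ee_pos"],s["ft_force"],s["finger_gap"],np.round(rot(s["tcp_rot"]),3))
f=manip.grab_frame("wrist");cv2.imwrite("pics/wrist7.png",f[:,:,::-1])
E
```

```text
[0.4583055  0.24522575 0.03214912] [-1.51781062 -0.22652274  5.0425705 ] 0.22813950682251516 [[ 0.     0.364 -0.931]
 [ 0.    -0.931 -0.364]
 [-1.     0.    -0.   ]]
```

View pics/wrist7.png

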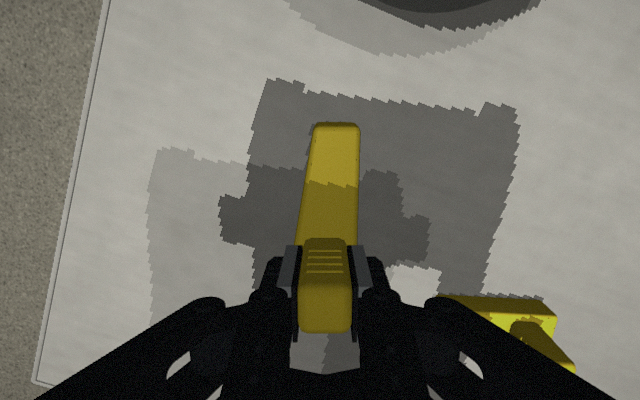

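Request:
{"fn": "step_arm", "kwargs": {
  "targets": [
    [[0,0,4,0,1],[0,-1,9,0,1],[0,-6,9,-0.1,1],[0.5,-12,9,-0.2,1],[1,-18,9,-0.3,1]]
  ]
}}

```text
t: 10.5
ee_pos: [0.4679, 0.0637, 0.1217]
tcp_rot: [0.025, 0.707, 0.025, -0.707]
ft_force: [0.6, 0.1, -0.7]
finger_gap: 0.225
```

Request:
{"fn": "step_arm", "kwargs": {
  "targets": [
    [[0,-2.5,0,0,1],[0,-2.5,0,0,1],[0,-2.5,0,0,1],[0,-2.5,0,0,1]]
  ]
}}

```text
t: 11.0
ee_pos: [0.4679, 0.0413, 0.1215]
tcp_rot: [-0.026, -0.706, -0.026, 0.707]
ft_force: [-0.5, 1.2, 0.0]
finger_gap: 0.223
```

```bash
python3 - <<'E'
from h import *
s=manip.observe();print(s["ee_pos"],s["ft_force"],s["finger_gap"],np.round(rot(s["tcp_rot"]),3))
np.savez("cal8.npz",**manip.calibration("wrist"))
f=manip.grab_frame("wrist");cv2.imwrite("pics/wrist8.png",f[:,:,::-1])
cv2.imwrite("pics/w8c.png",cv2.resize(f[0:200,200:460,::-1],None,fx=3,fy=3,interpolation=cv2.INTER_CUBIC))
for l,z in dict(dock=0,keeper=0,wedge_grip=.046,wedge_tip=.012).items():
    for d in manip.pinpoint("wrist",l)[:4]:
        print(l,round(d["confidence"],2),np.round(d["location"],1),np.round(ray("wrist",d["location"],z),4))
E
```

```text
[0.4678574  0.04125161 0.12150642] [-0.51277817  1.15035887  0.01858878] 0.2227468232220134 [[-0.     0.074 -0.997]
 [ 0.    -0.997 -0.074]
 [-1.    -0.     0.   ]]
dock 0.59 [122.3 337.4] [0.519 0.036 0.   ]
keeper 0.96 [ 45.  305.9] [0.569  0.0617 0.    ]
wedge_grip 0.66 [280.9 323.4] [0.4159 0.0381 0.046 ]
wedge_grip 0.61 [216.  194.1] [0.4567 0.1249 0.046 ]
wedge_tip 0.9 [212.  145.1] [0.4441 0.1733 0.012 ]
wedge_tip 0.57 [122.  336.3] [0.5202 0.0368 0.012 ]
```

View pics/wrist8.png

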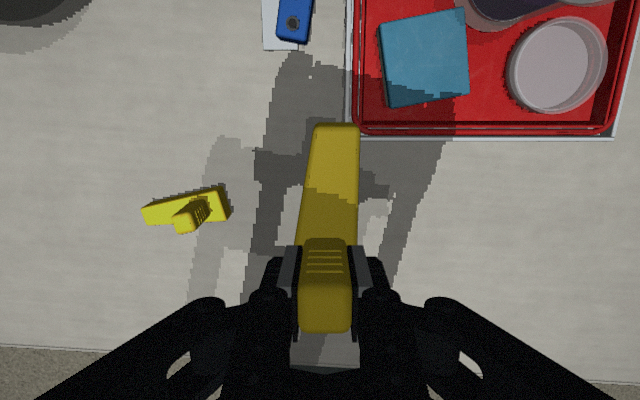

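View pics/w8c.png

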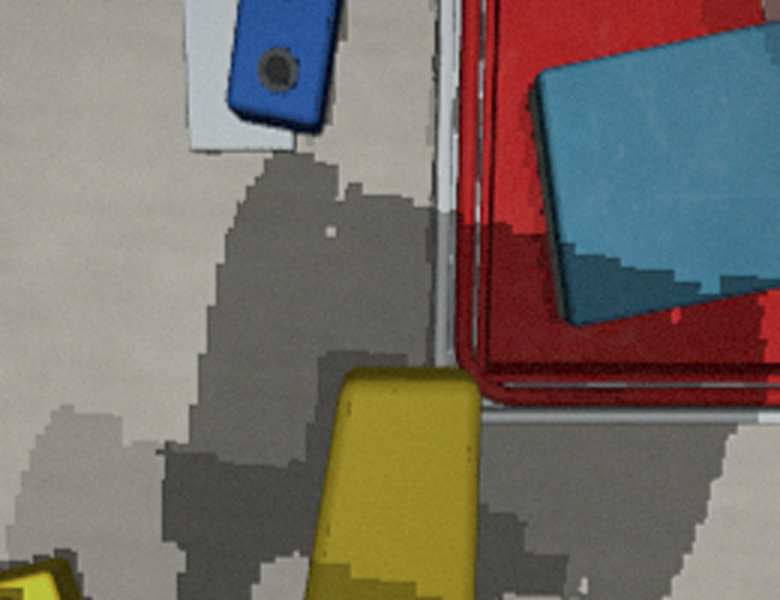

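```bash
python3 - <<'E'
from h import *
c=dict(np.load("cal8.npz"))
P=lambda u,v,z: ray("wrist",(v/3-.33,200+u/3-.33),z,c)
for n,u,v,z in [("h0",443,2,.015),("h1",437,200,.015),("h2",434,365,.015),("k top",325,120,.022),("k base",320,134,0),("k top far",342,2,.022),("frontL?",484,418,.015),("frontR",1230,418,.015),("tipL",345,380,.024+.0895),("tipR",480,380,.1135)]:
    print(n,np.round(P(u,v,z),4))
for t in(.065,.072,.08):
    Rm=np.array([[np.cos(t),-np.sin(t)],[np.sin(t),np.cos(t)]])
    d=np.array([.6326,.0569])
    print(t,[np.round(Rm.T@(P(u,v,z)[:2]-d),4) for u,v,z in [(443,2,.015),(437,200,.015),(434,365,.015),(325,120,.022),(320,134,0)]], Rm@[-.165,-.005]+d)
E
```

```text
h0 [0.5948 0.0369 0.015 ]
h1 [0.5563 0.0346 0.015 ]
h2 [0.5211 0.0321 0.015 ]
k top [0.5696 0.0596 0.022 ]
k base [0.5693 0.0617 0.    ]
k top far [0.5918 0.0575 0.022 ]
frontL? [0.51   0.0195 0.015 ]
frontR [ 0.5229 -0.1521  0.015 ]
tipL [0.5257 0.0501 0.1135]
tipR [0.5271 0.0315 0.1135]
0.065 [array([-0.039 , -0.0175]), array([-0.0776, -0.0173]), array([-0.1129, -0.0175]), array([-0.0627,  0.0068]), array([-0.0629,  0.0089])] [0.46827321 0.04119311]
0.072 [array([-0.0391, -0.0172]), array([-0.0777, -0.0167]), array([-0.113 , -0.0167]), array([-0.0626,  0.0072]), array([-0.0628,  0.0093])] [0.46838718 0.04004322]
0.08 [array([-0.0393, -0.0169]), array([-0.0779, -0.0161]), array([-0.1131, -0.0158]), array([-0.0626,  0.0077]), array([-0.0627,  0.0098])] [0.46852729 0.03873007]
```

Request:
{"fn": "step_arm", "kwargs": {
  "targets": [
    [[-1.5,0.15,0,-0.005,1],[-2.5,0.15,-4,-0.005,1],[-2.5,0.15,-8,-0.005,1],[-2.5,0.15,-8.8,-0.005,1],[-2.5,0.15,-8.8,-0.005,1]]
  ]
}}

```text
t: 11.88
ee_pos: [0.4425, 0.0417, 0.0341]
tcp_rot: [-0.024, -0.706, -0.024, 0.707]
ft_force: [-0.2, -0.4, -0.7]
finger_gap: 0.227
```

Request:
{"fn": "step_arm", "kwargs": {
  "targets": [
    [[0.8,0.05,0,0,1],[1.6,0.11,0,0,1],[2.4,0.16,0,0,1],[3.2,0.22,0,0,1],[4.0,0.27,0,0,1]]
  ]
}}

```text
t: 12.5
ee_pos: [0.4837, 0.0444, 0.0337]
tcp_rot: [-0.024, -0.707, -0.024, 0.707]
ft_force: [0.9, -0.4, -0.7]
finger_gap: 0.223
```

```bash
python3 - <<'E'
from h import *
s=manip.observe();print(s["ee_pos"],s["ft_force"],s["finger_gap"],np.round(rot(s["tcp_rot"]),3))
np.savez("cal9.npz",**manip.calibration("wrist"))
f=manip.grab_frame("wrist");cv2.imwrite("pics/wrist9.png",f[:,:,::-1])
cv2.imwrite("pics/w9c.png",cv2.resize(f[0:250,200:460,::-1],None,fx=2.4,fy=2.4,interpolation=cv2.INTER_CUBIC))
E
```

```text
[0.48369205 0.04435964 0.03367639] [ 0.88246535 -0.35126468 -0.73931431] 0.2225679140495584 [[-0.     0.068 -0.998]
 [ 0.    -0.998 -0.068]
 [-1.    -0.     0.   ]]
```

View pics/w9c.png

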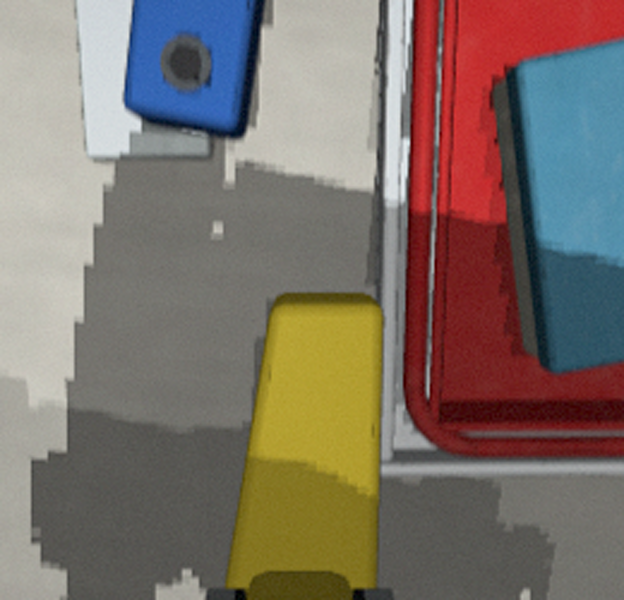

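Request:
{"fn": "step_arm", "kwargs": {
  "targets": [
    [[0.6,0.1,-0.1,0,1],[1.4,0.15,-0.15,0,1],[2.2,0.2,-0.15,0,1],[3.0,0.25,-0.15,0,1],[3.8,0.3,-0.15,0,1]]
  ]
}}

```text
t: 13.18
ee_pos: [0.5217, 0.0473, 0.0322]
tcp_rot: [0.024, 0.707, 0.024, -0.707]
ft_force: [0.0, -0.2, -0.4]
finger_gap: 0.225
```

```bash
python3 - <<'E'
from h import *
s=manip.observe();print(s["ee_pos"],s["ft_force"],s["finger_gap"])
f=manip.grab_frame("wrist")
cv2.imwrite("pics/w10c.png",cv2.resize(f[0:250,200:460,::-1],None,fx=2.4,fy=2.4,interpolation=cv2.INTER_CUBIC))
E
```

```text
[0.52171955 0.04733524 0.03219281] [ 0.01230083 -0.1723836  -0.41361484] 0.22503662741759037
```

View pics/w10c.png

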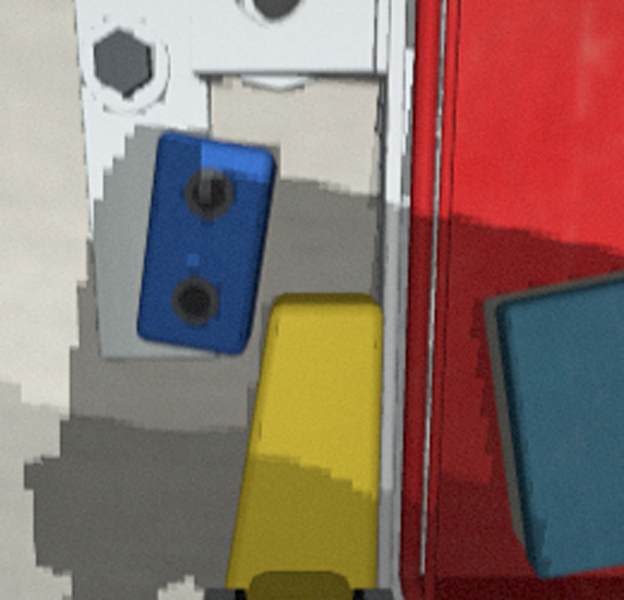

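Request:
{"fn": "step_arm", "kwargs": {
  "targets": [
    [[0.5,0.03,0,0,1],[1.0,0.07,0,0,1],[1.4,0.1,0,0,1],[1.7,0.12,0,0,1],[2.0,0.14,0,0,1]]
  ]
}}

```text
t: 13.85
ee_pos: [0.5407, 0.0484, 0.032]
tcp_rot: [-0.024, -0.706, -0.024, 0.707]
ft_force: [-1.9, -3.0, 0.5]
finger_gap: 0.222
```

Request:
{"fn": "step_arm", "kwargs": {
  "targets": [
    [[0.2,0.01,0,0,1],[0.4,0.03,0,0,1]]
  ]
}}

```text
t: 14.1
ee_pos: [0.5412, 0.0485, 0.0321]
tcp_rot: [-0.025, -0.703, -0.024, 0.71]
ft_force: [-21.7, -6.2, 21.7]
finger_gap: 0.226
```

Request:
{"fn": "step_arm", "kwargs": {
  "targets": [
    [[0,0,0,0,1],[0,0,0,0,1],[0.1,0,0.1,0,1]]
  ]
}}

```text
t: 14.48
ee_pos: [0.5421, 0.0484, 0.0325]
tcp_rot: [-0.024, -0.704, -0.024, 0.71]
ft_force: [-11.1, -6.1, 3.1]
finger_gap: 0.224
```

```bash
python3 - <<'E'
from h import *
s=manip.observe();print(s["ee_pos"],s["ft_force"],s["moment"],s["finger_gap"])
f=manip.grab_frame("wrist")
cv2.imwrite("pics/w11c.png",cv2.resize(f[0:250,200:460,::-1],None,fx=2.4,fy=2.4,interpolation=cv2.INTER_CUBIC))
a=manip.grab_frame("side"); cv2.imwrite("pics/s11.png",cv2.resize(a[170:290,230:400,::-1],None,fx=4,fy=4,interpolation=cv2.INTER_CUBIC))
E
```

```text
[0.54214851 0.04836542 0.0324682 ] [-11.13408589  -6.14506179   3.10383101] [-1.02049436  1.95208466 -0.07321032] 0.22388464111850143
```

View pics/w11c.png

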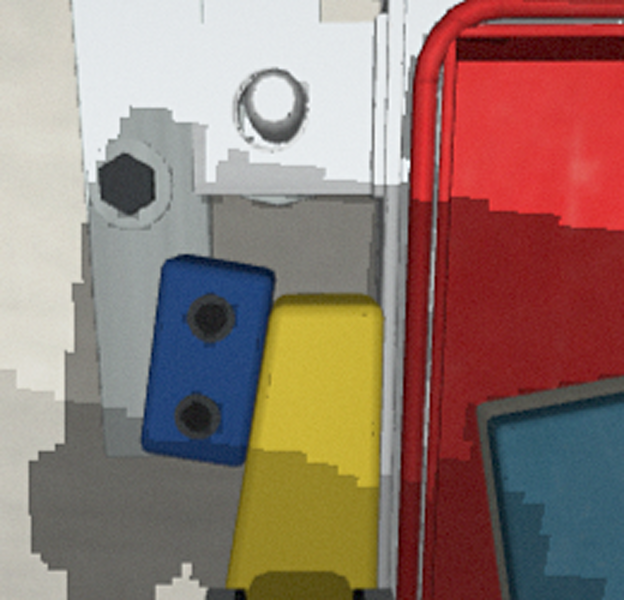

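View pics/s11.png

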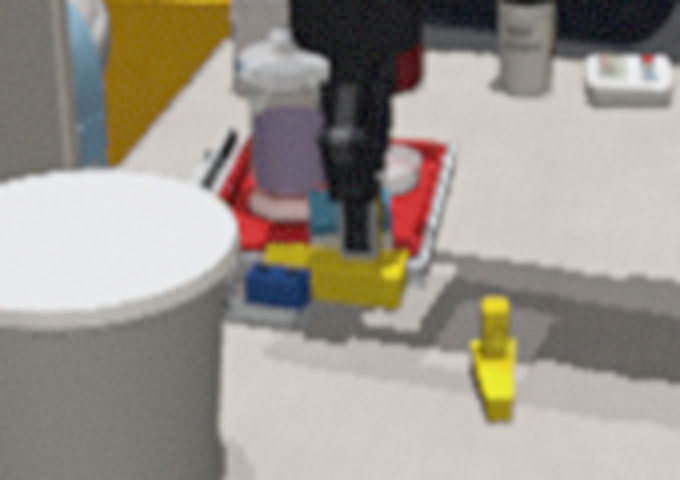

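Request:
{"fn": "step_arm", "kwargs": {
  "targets": [
    [[0.1,-0.1,0,0,1],[0.2,-0.1,0,0,1],[0.3,-0.1,0,0,1]]
  ]
}}

```text
t: 14.95
ee_pos: [0.5445, 0.0481, 0.0323]
tcp_rot: [-0.024, -0.703, -0.024, 0.71]
ft_force: [-18.3, -2.6, 13.0]
finger_gap: 0.225
```

Request:
{"fn": "step_arm", "kwargs": {
  "targets": [
    [[0,0,0,0,1],[0,0,0,0,1]]
  ]
}}

```text
t: 15.2
ee_pos: [0.5445, 0.0481, 0.0323]
tcp_rot: [-0.024, -0.703, -0.024, 0.71]
ft_force: [-14.6, -2.8, 10.9]
finger_gap: 0.223
```

Request:
{"fn": "step_arm", "kwargs": {
  "targets": [
    [[0.1,0,0,0,1],[0.2,0,0,0,1],[0.2,0,0,0,1]]
  ]
}}

```text
t: 15.58
ee_pos: [0.5454, 0.048, 0.0325]
tcp_rot: [-0.024, -0.702, -0.024, 0.711]
ft_force: [-20.6, -3.2, 17.2]
finger_gap: 0.228
```

Request:
{"fn": "step_arm", "kwargs": {
  "targets": [
    [[0,0,0,0,0.6],[0,0,0,0,0.4],[0,0,0,0,0.3],[0,0,0,0,0.3]]
  ]
}}

```text
t: 16.08
ee_pos: [0.5514, 0.048, 0.0333]
tcp_rot: [0.024, 0.707, 0.024, -0.707]
ft_force: [-0.1, 0.6, 0.4]
finger_gap: 0.699
```

```bash
python3 - <<'E'
from h import *
s=manip.observe();print(s["ee_pos"],s["ft_force"],s["moment"],s["finger_gap"])
f=manip.grab_frame("wrist")
cv2.imwrite("pics/w12.png",f[:,:,::-1])
E
```

```text
[0.55137006 0.04802765 0.03327337] [-0.14320119  0.5696027   0.40135398] [ 0.06411749 -0.0298844  -0.01997133] 0.6990959821359759
```

View pics/w12.png

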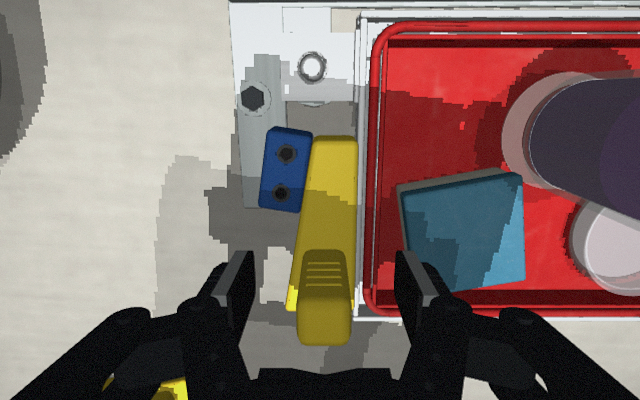

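Request:
{"fn": "step_arm", "kwargs": {
  "targets": [
    [[0,0,2,0,0.3],[0,0,6,0,0.3],[-1,0,12,0,0],[-3,0,15,0,0],[-5,0,15,0,0]]
  ]
}}

```text
t: 16.75
ee_pos: [0.5028, 0.0478, 0.1866]
tcp_rot: [0.024, 0.709, 0.024, -0.704]
ft_force: [-0.3, -0.4, -0.3]
finger_gap: 1.001
```

```bash
python3 - <<'E'
from h import *
s=manip.observe();print(s["ee_pos"],s["ft_force"],s["finger_gap"])
np.savez("cal13.npz",**manip.calibration("wrist"))
f=manip.grab_frame("wrist"); cv2.imwrite("pics/w13.png",f[:,:,::-1])
cv2.imwrite("pics/w13c.png",cv2.resize(f[0:220,220:460,::-1],None,fx=3,fy=2.7,interpolation=cv2.INTER_CUBIC))
for l,z in dict(dock=0,keeper=0,tray=0,wedge_grip=.046,wedge_tip=.012).items():
    for d in manip.pinpoint("wrist",l)[:2]:
        print(l,round(d["confidence"],2),np.round(d["location"],1),np.round(ray("wrist",d["location"],z),4))
a=manip.grab_frame("side"); cv2.imwrite("pics/s13.png",cv2.resize(a[170:290,230:400,::-1],None,fx=4,fy=4,interpolation=cv2.INTER_CUBIC))
a=manip.grab_frame("top"); cv2.imwrite("pics/t13.png",cv2.resize(a[110:270,150:490,::-1],None,fx=2.3,fy=2.3,interpolation=cv2.INTER_CUBIC))
E
```

```text
[0.50277843 0.04776222 0.18663097] [-0.27326875 -0.44453421 -0.26424325] 1.0008045525122884
keeper 0.61 [ 98.2 313.6] [0.5662 0.0625 0.    ]
tray 0.81 [ 18.4 320.8] [0.6304 0.0602 0.    ]
wedge_grip 0.65 [133.3 327.4] [0.5424 0.0489 0.046 ]
wedge_grip 0.65 [229.5 228.3] [0.4571 0.1261 0.046 ]
wedge_tip 0.86 [227.5 187.8] [0.4423 0.1729 0.012 ]
```

View pics/w13.png

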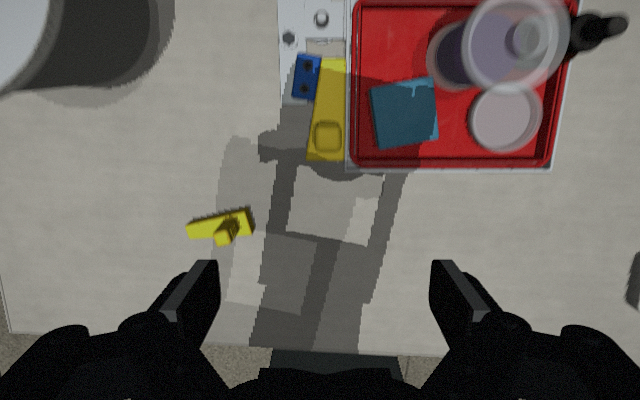

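View pics/s13.png

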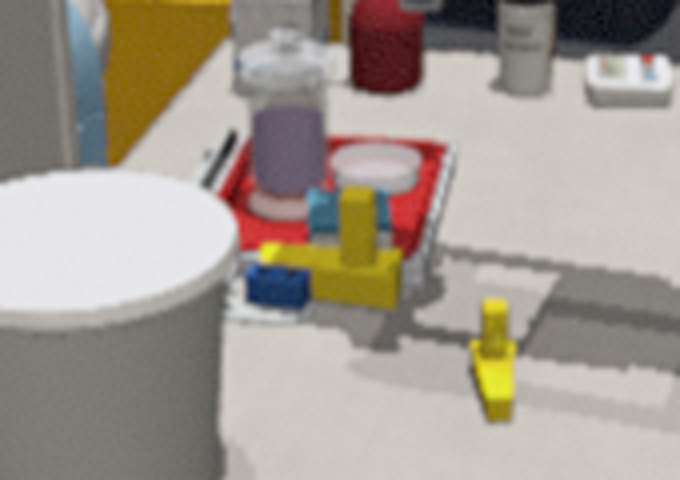

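View pics/t13.png

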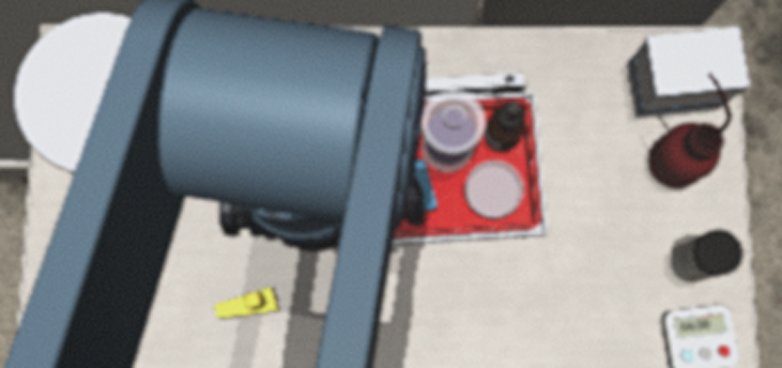

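```bash
python3 - <<'E'
import cv2
f=cv2.imread("pics/w13.png"); cv2.imwrite("pics/w13d.png",cv2.resize(f[0:180,265:425],None,fx=3.3,fy=3.3,interpolation=cv2.INTER_CUBIC))
E
```

```text
(no output)
```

View pics/w13d.png

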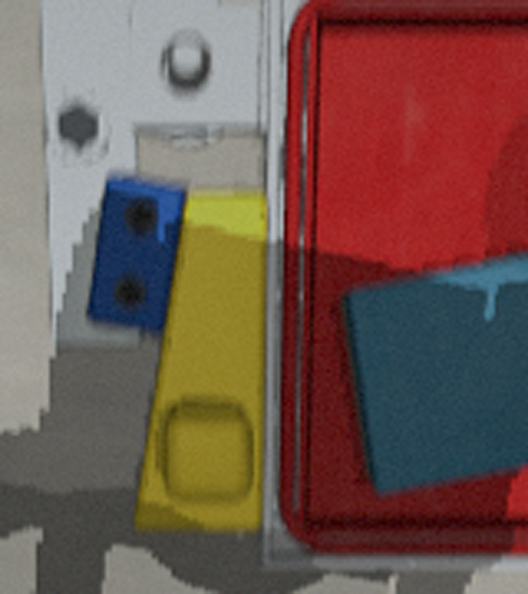

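```bash
python3 - <<'E'
from h import *
c=dict(np.load("cal13.npz"))
P=lambda u,v,z: ray("wrist",(v/3.3-.35,265+u/3.3-.35),z,c)
q={n:P(*a) for n,*a in [("pin",188,60,.028),("tipR",267,194,.024),("backR",263,530,.024),("backL",136,527,.024),("postUL",166,403,.068),("postLR",254,502,.068),("hEnd0",270,10,.015),("hEnd1",264,560,.015),("kTopMouth",163,331,.022),("kTopFar",188,190,.022)]}
for k,v in q.items(): print(k,np.round(v,4))
d=lambda a,b:np.arctan2(*(q[a]-q[b])[[1,0]])
print("wedge yaw",d("tipR","backR"),"holder",d("hEnd0","hEnd1"))
print("post",(q["postUL"]+q["postLR"])/2)
t=.068;Rm=np.array([[np.cos(t),-np.sin(t)],[np.sin(t),np.cos(t)]])
g=(q["backR"]+Rm@[0.024,.015] if 0 else q["backR"][:2]+Rm@[.024,.015])
for pin in (q["pin"][:2],q["kTopMouth"][:2]-Rm@[-.063,.0065]): print("pin",pin,"grip in dock",Rm.T@(g-pin))
E
```

```text
pin [0.6292 0.0588 0.028 ]
tipR [0.6018 0.0378 0.024 ]
backR [0.5199 0.0319 0.024 ]
backL [0.5184 0.0651 0.024 ]
postUL [0.5541 0.0584 0.068 ]
postLR [0.5338 0.0375 0.068 ]
hEnd0 [0.6437 0.0402 0.015 ]
hEnd1 [0.5101 0.0303 0.015 ]
kTopMouth [0.5682 0.0611 0.022 ]
kTopFar [0.6016 0.057  0.022 ]
wedge yaw 0.07232658994432481 holder 0.07363024124574873
post [0.54394842 0.04794342 0.068     ]
pin [0.62916224 0.05878629] grip in dock [-0.08687473 -0.00439555]
pin [0.63146984 0.05887667] grip in dock [-0.08918314 -0.00432893]
```

Request:
{"fn": "step_arm", "kwargs": {
  "targets": [
    [[-2.2,-0.2,0,0,0.6],[-2.2,-0.2,-3,0,1],[-2.2,-0.2,-9,0,1],[-2.2,-0.2,-15,0,1],[-2.2,-0.2,-17.4,0,1]]
  ]
}}

```text
t: 17.77
ee_pos: [0.4764, 0.0464, 0.0053]
tcp_rot: [-0.023, -0.704, -0.024, 0.709]
ft_force: [0.3, 0.4, 0.4]
finger_gap: 0.003
```

Request:
{"fn": "step_arm", "kwargs": {
  "targets": [
    [[0.8,0.04,0,0,1],[1.6,0.08,0,0,1],[2.1,0.1,0,0,1],[2.5,0.12,0,0,1],[2.8,0.14,0,0,1]]
  ]
}}

```text
t: 18.4
ee_pos: [0.5077, 0.0474, 0.0098]
tcp_rot: [0.024, 0.707, 0.024, -0.706]
ft_force: [0.6, -0.8, 0.9]
finger_gap: -0.001
```

Request:
{"fn": "step_arm", "kwargs": {
  "targets": [
    [[0.2,0,0,0,1],[0.4,0.02,0,0,1],[0.5,0.02,0,0,1]]
  ]
}}

```text
t: 18.77
ee_pos: [0.5097, 0.0475, 0.0086]
tcp_rot: [-0.024, -0.705, -0.024, 0.709]
ft_force: [-8.9, -2.8, 7.5]
finger_gap: -0.0
```

Request:
{"fn": "step_arm", "kwargs": {
  "targets": [
    [[0.15,0,0,0,1],[0.3,0,0,0,1]]
  ]
}}

```text
t: 19.02
ee_pos: [0.5101, 0.0477, 0.0082]
tcp_rot: [-0.024, -0.703, -0.024, 0.711]
ft_force: [-18.0, -3.4, 14.6]
finger_gap: 0.001
```

Request:
{"fn": "step_arm", "kwargs": {
  "targets": [
    [[0,0,0,0,1],[-1,0,0,0,1],[-3,0,0.3,0,1],[-4,0,6,0,1],[-4,0,12,0,1]]
  ]
}}

```text
t: 19.65
ee_pos: [0.4734, 0.0479, 0.1296]
tcp_rot: [-0.024, -0.706, -0.024, 0.708]
ft_force: [1.8, -0.3, 0.3]
finger_gap: -0.003
```

Request:
{"fn": "step_arm", "kwargs": {
  "targets": [
    [[0,-3,4,0,1],[0,-6,6,0,1],[0,-6,6,0,1],[0,-6,6,0,1]]
  ]
}}

```text
t: 20.15
ee_pos: [0.4745, -0.0118, 0.1883]
tcp_rot: [-0.023, -0.706, -0.024, 0.707]
ft_force: [0.1, 0.1, 0.4]
finger_gap: 0.002
```

```bash
python3 - <<'E'
from h import *
s=manip.observe();print(s["ee_pos"],s["ft_force"])
f=manip.grab_frame("wrist"); cv2.imwrite("pics/w14.png",f[:,:,::-1])
a=manip.grab_frame("side"); cv2.imwrite("pics/s14.png",cv2.resize(a[150:310,200:420,::-1],None,fx=3.5,fy=3.5,interpolation=cv2.INTER_CUBIC))
E
```

```text
[ 0.47449241 -0.0118007   0.18833499] [0.13825499 0.05652463 0.40364825]
```

View pics/w14.png

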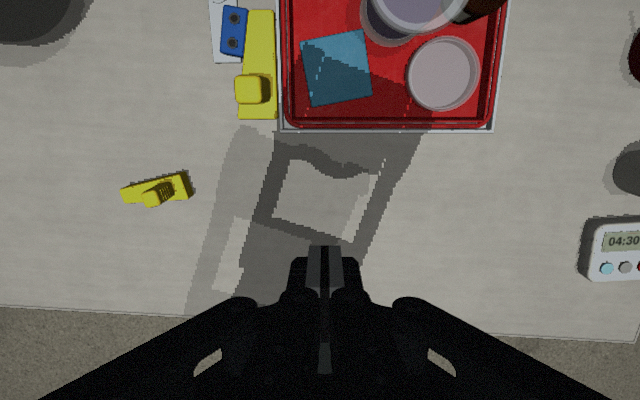

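View pics/s14.png

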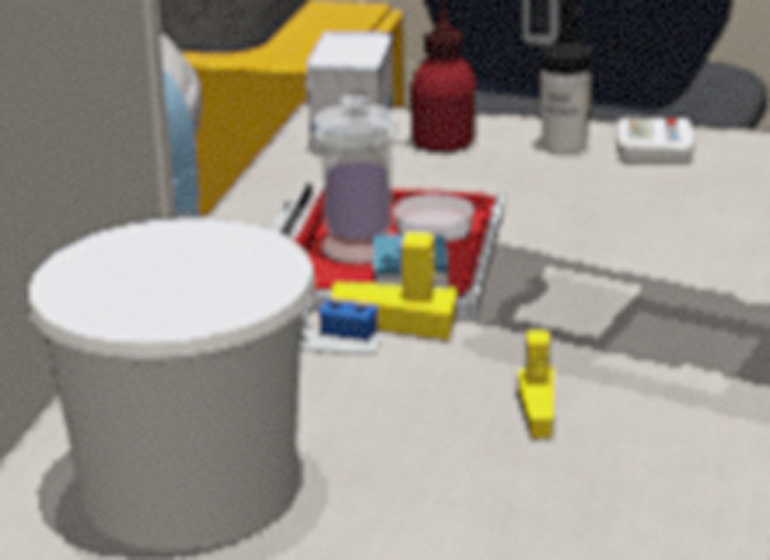

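The wedge lies flat between the keeper and the holder's end, the jar and bottle are upright, and the arm is clear.

```bash
python3 -c "
from cell import manip
print(manip.job_done())"
```

```text
the job is handed in; nothing more can be done
None
```

I pushed the tray's free end round the pin until the holder met the rubber stop; the force rose to about 22 N. I then gripped the larger yellow wedge by its post, drove it thin end first into the gap until it jammed at about 20 N, and handed the job in at about 20 s. No verdict was reported.

- **Jam:** after letting go I pushed the wedge's thick end again, and under 18 N it moved only about 0.4 mm. I could not measure the contact forces on the holder and keeper directly.
- **Wedge position:** before that last push, the wrist camera put the grip post at about x = -88, y = -4.4 mm in the bracket frame. Both are inside the required ranges.
- **Alignment:** the wedge and holder are parallel within about 0.002 rad (yaw 0.072 and 0.074). The back rail read 0.064 to 0.072 rad.
- **Tray contents and surroundings:** the jar and dropper bottle look upright in the pictures. The arm did not touch the things beside the work or the smaller look-alike wedge, and they look unmoved.
- **Checks that disagreed:** the camera estimates of the pin differed by 2 to 4 mm. The network also placed the wedge grip about 3 mm short of where the arm let go. Neither is enough to put the wedge outside its limits.

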